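# Raise the leaning logger stand until it locks and put the temperature logger on it

## Task

Put the temperature logger up on its stand where it can be read. First pull the stand's leaning mast out by its cross bar until the steel lock button clicks out through the window in the collar, so that the mast stays up by itself; only then lay the logger, display up, flat in the sloping tray within the rims (long side across, either way round). Set it down gently, let go of it, and do not disturb the other things on the table.

Things in the scene. Friction and masses are not known exactly. Their poses are not given: they have to be found in the camera images.
- stand: Heavy steel foot plate of the stand, 150 x 130 x 14 mm, cannot be moved; origin: centre of its underside. A telescoping mast rises from it, leaning 30 degrees from vertical to the foot's own -x side (roughly toward the robot). The mast's axis starts at (30, 0, 25) mm in the foot's frame and runs along (-0.5, 0, 0.866).
- window (a point): Centre of the 14 x 14 mm window in the black collar at the top of the fixed outer tube (32 mm diameter), on its -y side (to the right as seen from the robot). The collar is 42 mm wide and its top is 17 mm farther up the mast axis. The lock button comes out here.
- mast (a joint): How far the mast is drawn out along its leaning axis, m: 0 stowed (it starts there), about 0.075 with the lock button in the window (2 mm play either way), end stop at 0.081. Unlocked, its weight (about 0.3 kg) and a light return spring draw it back in at once; pulling takes 4 to 6 N. Locked, it sits at about 0.073.
- button (a joint): Sprung steel lock button, 11 mm diameter, m: about 0 while held in, hidden in the outer tube; springs out by itself to 0.011 when it meets the collar's window, then stands about 5 mm proud of the collar and blocks the mast. Pressed in, it frees the mast.
- pull_bar (a point): Centre of the mast's black cross bar, 24 mm thick (x), 112 long (y), 20 deep (z). Frame: z out along the mast, y along the bar, x away from the robot and upward. Grip its middle, fingers either side in x, tool along -z. Tube below: 18 mm thick; collar top 45 mm below the bar's centre when stowed. Arms at y = +-49 mm run from the bar back to the tray; between them is room for a finger.
- tray (a point): Centre of the floor of the grey tray, which rides on the mast 104 mm behind the cross bar (along x). Axes as pull_bar: z square to the floor, y across, x up the slope; the floor slopes 30 degrees down toward the robot. Inside the rims: 109 mm along y, 68 mm along x; rims 8 mm high, those along y open for 57 mm in the middle so that fingers fit.
- logger: White temperature logger with a display on top and a small plug at one end, 56 (x) x 95 (y, long side, including the plug, which takes the last 8 mm at the -y end) x 20 mm, 0.05 to 0.11 kg, lying flat on the table. Origin at the centre of its underside, z up through the display. Pick it up across its 56 mm width.
- calculator: Dark calculator, 112 x 66 x 15 mm, a bystander lying flat; origin at the centre of its underside.
- tape_roll: Roll of black tape, 62 mm across, 19 mm high, a bystander; origin at the centre of its underside.
- stamp: Hand stamp with a black knob and a wooden foot, 27 x 46 x 74 mm, a bystander; origin at the centre of its underside.
- bottle: Brown dropper bottle, 33 mm across, 102 mm high, a bystander; origin at the centre of its underside.
- marker: White and black marker pen, 18 x 133 x 20 mm, a bystander; origin at the centre of its underside.

How it is judged (in metres and radians):
On the way:
1. the mast is drawn out and its lock button has clicked out through the window, while the logger still lies on the table (value of joint mast above 0.071 m and value of joint button above 0.008 m and height (world z) of logger below 0.02 m), for 0.2 s.
At the end, for the whole second after the job is handed in: The mast is drawn out at least 71 mm with its lock button at least 8 mm out (locked), and the logger lies at rest, display up, flat (within 0.08 rad and 4 mm of the tray floor) inside the tray's rims (centre within 12 mm up and down the slope and 16 mm across of the tray's centre), released (value of joint mast above 0.071 m and value of joint button above 0.008 m and x of logger in the frame of tray between -0.012 and 0.012 m and y of logger in the frame of tray between -0.016 and 0.016 m and z of logger in the frame of tray between -0.003 and 0.004 m and angle between the z axis of logger and the z axis of tray, either way round below 0.08 rad and angle between logger's own z axis and vertical below 1 rad and linear speed of logger below 0.02 m/s and contact force between the fingers and logger below 0.1 N); the robot touches nothing.
It fails at once if the logger is dropped (falls free from more than about 2 cm) (contact force between the fingers and logger below 0.05 N and linear speed of logger above 0.6 m/s).
It fails at once if a bystander is moved by more than 3 cm (distance of any of calculator, tape_roll, stamp, bottle, marker from where it was at the start of the episode above 0.03 m).
It also fails if it takes over 48 s, if anything falls off the work surface, if the arm or the gripper's body presses on something with over 40 N, if the wrist force passes 120 N, or if a joint passes its speed limit or range.

## Robot

A 6-joint arm with a two-finger parallel gripper is mounted at the origin on a cart in front of the work surface, level with it; the furniture and walls round the work are solid. World frame = base frame: x ahead of the robot, y to its left, z up, the work surface at z = 0. Lengths are in mm, angles in rad, forces in N, time in s.
With the tool pointing down it reaches from about 275 to 750 mm from the base axis. Payload 10.2 kg.
Tool frame: the origin (TCP) lies at the centre of the arm's flange, where the gripper is bolted on; the fingertips stand 173 mm ahead of it and the grasp point (between the pads) lies 155 mm ahead of it; z points along the fingers, y is the line along which they close (so a half turn about z gives the same grasp; the last joint's range is limited). The gripper opens to 85 mm and grips with 20 to 120 N. Pads are 22 mm wide; open, the fingers measure 114 mm over their backs; the gripper's body (76 mm by 85 mm) begins 54 mm behind the grasp point. The pads swing forward as they close: fully open they stand 13 mm farther back than shut.
Start: joints at [-1.461, 0.313, 1.498, -0, 1.331, -0.223], TCP at [171.5, -496.206, 404.694] pointing down, gripper open.
Joint ranges: [-2.94, 2.94], [-0.97, 2.17], [0.19, 2.56], [-1.23, 4.37], [0.02, 3.11], [-2.88, 2.88]. Speed limits (rad/s): [2.39, 2.39, 3.01, 3.14, 3.14, 3.14].

## Interface

Orientations are given as a unit quaternion [w, x, y, z].
In Python, from rig import ctrl gives the robot as it stands.
- The arm moves only by the shell command python3 steer.py 'ROWS' [OPENING] [FORCE]. ROWS is a JSON list of rows, 1 to 8 of them, each an object with the fields x, y, z (the shift in mm), wx, wy, wz (a rotation vector in rad); a field left out counts as zero; each row is the pose to reach, as a shift and turn from the pose commanded when the command began, along the tool's axes at that moment; what a row does not reach only later rows make up. A row lasts 1/10 s, in which the tool goes at most 50 mm and 0.15 rad, less where a joint would pass 70% of its speed; a pose out of reach is approached as far as the arm can. OPENING is the opening from 0.0 (shut) to 1.0 (fully open), set as the command begins (- or left out keeps the last). The fingers move at their own pace and stop on an object; FORCE is the grip in N (left out, the last holds). Time passes only in rows, so rows that do not move let the fingers close. It prints the time, the measured TCP pose, the force, the opening and the grip force at its end. Input that does not fit is refused with a message, and nothing moves.
- ctrl.sense(): the state, without advancing time (a new reading comes with each control period).
- ctrl.capture(name): name is "scene" or "top"; returns the picture (400x640x3 uint8, red, green, blue); there is no depth.
- ctrl.calibration(name): a dict with "fx", "fy", "cx", "cy" (pixels), "position" and "attitude" of the camera in the world. Camera axes: x right, y down, z forward; pixel columns grow to the right and rows downward; lengths in mm; the calibration is good to about 2 mm. A picture is of the moment at which its call begins. calibration takes no time and is no camera call.
- ctrl.finish_job(): hands the job in; it is judged then, once.
The state is a dict: "time_s": time; "joints": joint angles; "dq": joint speeds; "tau": joint torques, N m; "eef_pos": TCP position; "ee_rot": TCP orientation; "force": force on the tool from outside, world axes, zero at the start; "wrist_torque": the same for the moment, N m; "grip_width": opening from 0.0 (shut) to 1.0 (fully open); "grip_force": force on a finger pad.
Only numpy, scipy, OpenCV 4.12 (cv2) and the standard library are available. Lean on these libraries where they do the work, as an engineer would, in place of code of your own. Each camera call takes 0.05 s, during which the arm holds its last target. There are 200 camera calls.

## Working session

There is one attempt and no reset: what is moved stays moved. The work goes in short steps, Python scripts to look and compute and a shell command to move; the robot and the scene stay as the last step left them, time stands still between calls to the robot, and variables do not carry over. Pictures are saved under pics/ and viewed, at most 10 in all, crops included, and the job is handed in when it is done.

```bash
ls; mkdir -p pics; python3 - <<'E'
from rig import ctrl
import cv2
for n in("scene","top"):
    im=ctrl.capture(n); cv2.imwrite(f"pics/{n}0.png",im[:,:,::-1]); print(n,ctrl.calibration(n))
print(ctrl.sense())
E
```

```text
pics
rig.py
steer.py
scene {'fx': 403.45546280201205, 'fy': 403.45546280201205, 'cx': 317.39136877508946, 'cy': 193.96552172156936, 'position': array([-120.82296778,  345.36584228,  913.7334053 ]), 'attitude': array([ 0.20544368, -0.47533437,  0.79153765, -0.32452778])}
top {'fx': 461.2054305907536, 'fy': 461.2054305907536, 'cx': 325.0123916022236, 'cy': 209.68220725719817, 'position': array([ 252.55808147,    6.77025908, 1519.40116074]), 'attitude': array([ 0.07239164, -0.69076813,  0.71572762, -0.07302616])}
{'time_s': 0.1, 'joints': array([-1.46142759e+00,  3.13366989e-01,  1.49833620e+00, -1.41971880e-05,
        1.33101838e+00, -2.23425359e-01]), 'dq': array([ 1.30197430e-03, -8.63915893e-05, -3.04520846e-04,  8.15945664e-04,
        6.75252419e-04, -9.49010380e-04]), 'tau': array([ 2.21467388e-03, -4.12899041e+01, -2.60142106e+01, -2.40067720e-04,
        2.97475577e-03, -2.86787656e-05]), 'eef_pos': array([ 171.48056742, -496.16785218,  404.21542101]), 'ee_rot': array([-5.63931179e-04,  9.86187487e-01,  1.65631885e-01,  2.52891691e-05]), 'force': array([ 0.14474436, -0.12646704, -0.09740019]), 'wrist_torque': array([0.05285221, 0.05419684, 0.00671134]), 'grip_force': 0.0, 'grip_width': 1.001428894116037}
```
View pics/scene0.png

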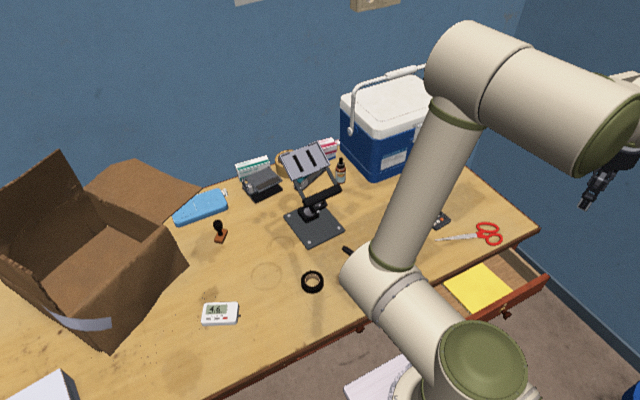

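View pics/top0.png

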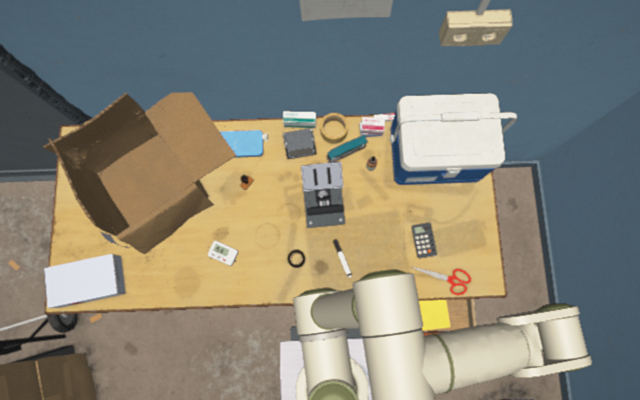

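The scene view shows the logger at about (220,313), the stand's foot at (315,227) and the bar at (322,197). In the top view the logger is at (222,252) and the bar at (323,210). I'll zoom in for accurate pixels.

```bash
python3 - <<'E'
import cv2,numpy as np
s=cv2.imread("pics/scene0.png");t=cv2.imread("pics/top0.png")
def c(im,x,y,w,h,k):
    o=cv2.resize(im[y:y+h,x:x+w],None,fx=k,fy=k,interpolation=cv2.INTER_CUBIC)
    for i in range(0,w,10): cv2.putText(o,str(x+i),(i*k,8),0,.3,(0,0,255),1); cv2.line(o,(i*k,0),(i*k,4),(0,255,0),1)
    for j in range(0,h,10): cv2.putText(o,str(y+j),(0,j*k+4),0,.3,(0,0,255),1)
    return o
a=c(s,275,135,80,120,5);b=c(t,290,150,66,85,6)
o=np.zeros((600,800,3),np.uint8);o[:600,:400]=a;o[:510,400:796]=b
cv2.imwrite("pics/z1.png",o)
a=c(s,190,290,60,45,6);b=c(t,200,235,45,35,8)
o=np.zeros((300,800,3),np.uint8);o[:270,:360]=a;o[:280,400:760]=b
cv2.imwrite("pics/z2.png",o)
E
```

View pics/z1.png

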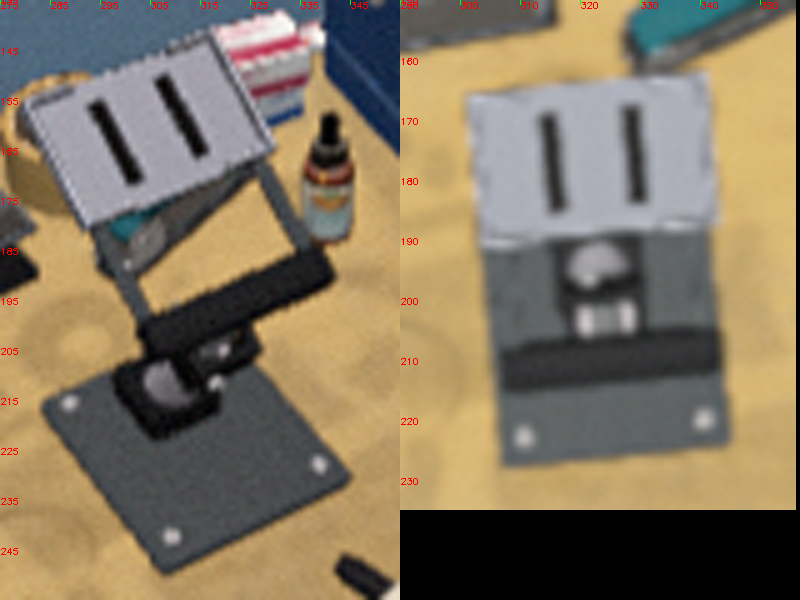

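View pics/z2.png

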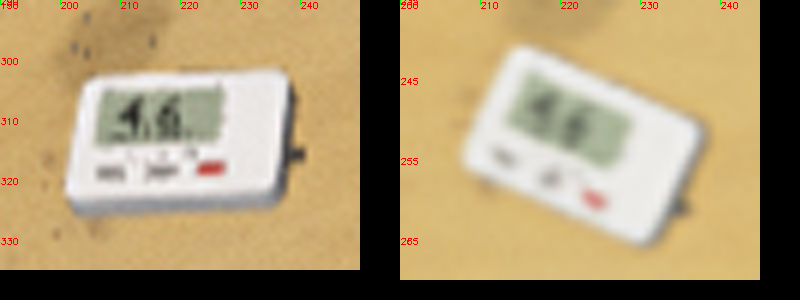

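The stand's foot, bar and tray corners are now clear, as are the logger's outline, its red button at about (223,318) scene / (223.5,260) top, and its plug on the right. Next I'll triangulate these points and check them.

```bash
cat > h.py <<'E'
import numpy as np,cv2
from scipy.spatial.transform import Rotation as R
from rig import ctrl
C={n:ctrl.calibration(n) for n in("scene","top")}
def ray(n,p):
    c=C[n];d=np.array([(p[0]-c["cx"])/c["fx"],(p[1]-c["cy"])/c["fy"],1.])
    d=R.from_quat(c["attitude"],scalar_first=True).apply(d);return np.array(c["position"]),d/np.linalg.norm(d)
def plane(n,p,z):
    o,d=ray(n,p);return o+d*(z-o[2])/d[2]
def tri(ps,pt):
    o1,d1=ray("scene",ps);o2,d2=ray("top",pt)
    t=np.linalg.lstsq(np.stack([d1,-d2],1),o2-o1,rcond=None)[0]
    a,b=o1+t[0]*d1,o2+t[1]*d2;return (a+b)/2,np.linalg.norm(a-b)
def proj(n,P):
    c=C[n];q=R.from_quat(c["attitude"],scalar_first=True).inv().apply(np.array(P)-c["position"]);return np.array([q[0]/q[2]*c["fx"]+c["cx"],q[1]/q[2]*c["fy"]+c["cy"]])
E
python3 - <<'E'
from h import *
np.set_printoptions(precision=1,suppress=True)
S=lambda x,y:((x+.5)/5-.5+275,(y+.5)/5-.5+135)
T=lambda x,y:((x-400+.5)/6-.5+290,(y+.5)/6-.5+150)
print("foot scene",*[plane("scene",S(*p),14) for p in[(42,408),(165,573),(351,478)]])
print("foot top",*[plane("top",T(*p),14) for p in[(503,465),(730,443)]])
print("screws", tri(S(172,537),T(524,437)),tri(S(319,464),T(704,419)))
for nm,a,b in[("barL",(143,340),(503,370)),("barR",(328,263),(721,350)),
 ("trayBL",(25,103),(469,95)),("trayBR",(212,35),(709,73)),("trayFL",(87,229),(484,248)),("trayFR",(274,150),(716,230)),
 ("slot1a",(95,103),(547,114)),("slot1b",(135,182),(558,210)),("slot2a",(163,79),(631,106)),("slot2b",(202,154),(640,203))]: print(nm,*tri(S(*a),T(*b)))
S=lambda x,y:((x+.5)/6-.5+190,(y+.5)/6-.5+290)
T=lambda x,y:((x-400+.5)/8-.5+200,(y+.5)/8-.5+235)
print("red",*tri(S(211,168),T(594,200)));print("corner",*tri(S(86,74),T(517,44)),*tri(S(289,70),T(706,122)))
print("plug",*tri(S(297,154),T(681,208)))
im=cv2.imread("pics/top0.png");m=(im.min(2)>135).astype(np.uint8);m[:, :200]=0;m[:,245:]=0;m[:238]=0;m[268:]=0
cn=max(cv2.findContours(m,0,2)[0],key=cv2.contourArea);r=cv2.minAreaRect(cn);print(r)
b=np.array([plane("top",p,19) for p in cv2.boxPoints(r)]);print(b,b.mean(0))
E
```

```text
foot scene [653.6  73.6  14. ] [508.   63.9  14. ] [518.1 -61.8  14. ]
foot top [510.5  62.3  14. ] [518.3 -63.4  14. ]
screws (array([525. ,  50.4,  18.9]), np.float64(0.7021761441805543)) (array([531.7, -48.8,  19.5]), np.float64(1.3672867974284741))
barL [531.6  56.5 175.3] 3.575828812773489
barR [537.1 -53.3 174.6] 0.43238323198711454
trayBL [650.3  65.  248.8] 0.07209444284866436
trayBR [659.  -49.8 244.4] 1.494224741108292
trayFL [584.4  62.  211.9] 1.4828655171334235
trayFR [589.1 -50.6 214.8] 2.965088834847826
slot1a [642.5  28.5 239.9] 0.9483949859192179
slot1b [601.6  25.6 215. ] 2.266683116473463
slot2a [645.3 -12.4 238.3] 0.18956339393406366
slot2b [603.2 -14.5 216.3] 2.0348322589215004
red [411.8 333.7  24.8] 0.9040137687762464
corner [476.6 365.9  24.9] 1.0784287567739006 [443.1 290.3  17.5] 1.9480502761689835
plug [408.5 300.7  12.7] 0.6483271683731734
((222.00338745117188, 252.5924530029297), (27.47651481628418, 18.290088653564453), 24.443954467773438)
[[428.4 393.7  19. ]
 [482.3 369.8  19. ]
 [441.9 287.6  19. ]
 [388.6 311.9  19. ]] [435.3 340.7  19. ]
```

The foot's two edges agree on a yaw of about 0.065, with its centre near (588,5). The bar is at about (533,1,173), which lies on the mast axis. The tray is 105 mm behind the bar, as it should be, and the logger's top measures about 20 mm high. I'll work out the approach to the bar.

```bash
cat >> h.py <<'E'
np.set_printoptions(precision=4,suppress=True)
YAW=.065
RS=R.from_euler("z",YAW)*R.from_matrix(np.array([[.866,0,-.5],[0,1,0],[.5,0,.866]]))  # bar/tray frame
BAR=np.array([533.2,1.3,173.])
def toolrot(yaxis,zaxis):
    z=np.array(zaxis)/np.linalg.norm(zaxis);y=np.array(yaxis)-np.dot(yaxis,z)*z;y/=np.linalg.norm(y)
    return R.from_matrix(np.stack([np.cross(y,z),y,z],1))
def go(grasp,rot,back=0,off=155):
    s=ctrl.sense();R0=R.from_quat(s["ee_rot"],scalar_first=True)
    t=np.array(grasp)-rot.apply([0,0,off+back])
    print("tcp",t,"row",R0.inv().apply(t-s["eef_pos"]).round(1),(R0.inv()*rot).as_rotvec().round(4))
RG=toolrot(RS.apply([1,0,0]),RS.apply([0,0,-1]))
E
python3 -c "
from h import *
go(BAR,RG,100)"
```

```text
tcp [405.9664  -6.9818 393.8349] row [ 381.4 -385.7   10.9] [-0.4475  0.3398 -1.2716]
```

```bash
for i in 1; do python3 steer.py '[{"x": 381,"y": -386,"wx": -0.4475,"wy": 0.3398,"wz": -1.2716},{"x": 381,"y": -386,"wx": -0.4475,"wy": 0.3398,"wz": -1.2716},{"x": 381,"y": -386,"wx": -0.4475,"wy": 0.3398,"wz": -1.2716},{"x": 381,"y": -386,"wx": -0.4475,"wy": 0.3398,"wz": -1.2716},{"x": 381,"y": -386,"wx": -0.4475,"wy": 0.3398,"wz": -1.2716},{"x": 381,"y": -386,"wx": -0.4475,"wy": 0.3398,"wz": -1.2716},{"x": 381,"y": -386,"wx": -0.4475,"wy": 0.3398,"wz": -1.2716},{"x": 381,"y": -386,"wx": -0.4475,"wy": 0.3398,"wz": -1.2716}]' 0.75 40; done
python3 -c "
from h import *
go(BAR,RG,100)"
```

```text
time_s: 0.9
eef_pos: [344.3, -133.4, 404.7]
ee_rot: [0.157, 0.727, 0.648, 0.167]
force: [1.2, -0.5, -0.9]
grip_width: 0.746
grip_force: 0.0
tcp [405.9664  -6.9818 393.8349] row [131.6  35.9  35.8] [-0.0587  0.0463 -0.1686]
```

```bash
python3 steer.py '[{"x": 44,"y": 12,"z": 12,"wx": -0.03,"wy": 0.023,"wz": -0.084},{"x": 88,"y": 24,"z": 24,"wx": -0.0587,"wy": 0.0463,"wz": -0.1686},{"x": 131.6,"y": 36,"z": 36,"wx": -0.0587,"wy": 0.0463,"wz": -0.1686},{"x": 131.6,"y": 36,"z": 36,"wx": -0.0587,"wy": 0.0463,"wz": -0.1686},{"x": 131.6,"y": 36,"z": 36,"wx": -0.0587,"wy": 0.0463,"wz": -0.1686},{"x": 131.6,"y": 36,"z": 36,"wx": -0.0587,"wy": 0.0463,"wz": -0.1686}]'
python3 - <<'E'
from h import *
go(BAR,RG,100)
go(BAR,RG,0)
o=np.zeros((600,800,3),np.uint8)
a=ctrl.capture("scene")[:,:,::-1][110:260,240:440];b=ctrl.capture("top")[:,:,::-1][150:250,260:390]
a=cv2.resize(a,None,fx=4,fy=4,interpolation=2)
cv2.imwrite("pics/p1.png",a)
E
```

```text
time_s: 1.5
eef_pos: [406.4, -10.1, 393.6]
ee_rot: [0.176, 0.663, 0.703, 0.188]
force: [-0.2, -0.6, -0.6]
grip_width: 0.752
grip_force: 0.0
tcp [405.9664  -6.9818 393.8349] row [ 3.2 -0.1 -0.3] [-0.0026  0.0018 -0.006 ]
tcp [455.862   -3.7341 307.233 ] row [ 3.3  0.2 99.7] [-0.0026  0.0018 -0.006 ]
```

View pics/p1.png

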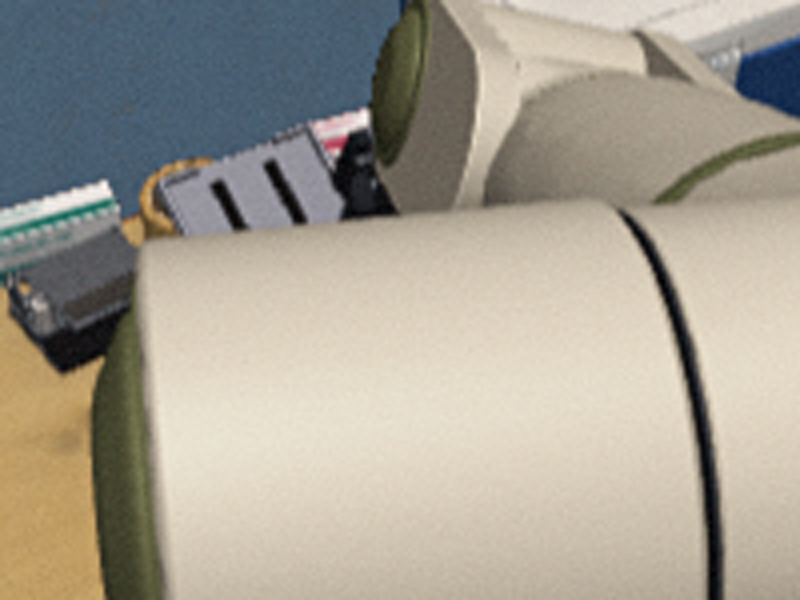

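The arm hides the bar from the scene camera; only the tray is visible, at about (303,155). I'll advance along the mast axis in stages and watch the force.

```bash
python3 steer.py '[{"x": 2,"z": 25,"wz": -0.006},{"x": 3,"z": 50,"wz": -0.006},{"x": 3,"z": 65,"wz": -0.006},{"x": 3,"z": 80,"wz": -0.006},{"x": 3,"z": 80,"wz": -0.006}]' && python3 steer.py '[{"z": 10},{"z": 18},{"z": 18}]' && python3 steer.py '[{},{},{},{},{}]' 0.0 40
python3 -c "
from h import *
go(BAR,RG,0)"
```

```text
time_s: 2.1
eef_pos: [446.2, -5.0, 323.0]
ee_rot: [0.176, 0.662, 0.705, 0.187]
force: [0.1, -1.3, 0.6]
grip_width: 0.751
grip_force: 0.0
time_s: 2.4
eef_pos: [455.2, -3.5, 308.1]
ee_rot: [0.176, 0.661, 0.705, 0.187]
force: [-0.3, 0.4, 0.1]
grip_width: 0.754
grip_force: 0.0
time_s: 2.9
eef_pos: [455.4, -3.2, 309.5]
ee_rot: [0.178, 0.66, 0.705, 0.188]
force: [1.1, 2.2, 6.2]
grip_width: 0.268
grip_force: 44.6
tcp [455.862   -3.7341 307.233 ] row [-0.6 -0.7  2.2] [-0.0001  0.0016  0.0015]
```

It has gripped about 23 mm, which matches the 24 mm bar. Now the pull.

```bash
python3 steer.py '[{"z": -6},{"z": -14},{"z": -22},{"z": -30},{"z": -38},{"z": -46},{"z": -54},{"z": -60}]' - 60 && python3 steer.py '[{"z": -5},{"z": -10},{"z": -14},{"z": -16},{"z": -16}]'
```

```text
time_s: 3.7
eef_pos: [425.5, -5.2, 361.3]
ee_rot: [0.178, 0.66, 0.705, 0.188]
force: [10.4, 1.5, -3.4]
grip_width: 0.264
grip_force: 60.5
time_s: 4.2
eef_pos: [417.5, -5.7, 375.1]
ee_rot: [0.178, 0.66, 0.705, 0.188]
force: [8.8, 1.2, -0.3]
grip_width: 0.265
grip_force: 61.0
```

It has travelled 75.7 mm. I'll test the lock by easing back a few millimetres: if it's locked, the force should rise.

```bash
python3 steer.py '[{"z": 2},{"z": 4},{"z": 4}]' && python3 steer.py '[{"z": 1},{"z": 2},{"z": 2}]'
```

```text
time_s: 4.5
eef_pos: [419.2, -5.5, 372.5]
ee_rot: [0.178, 0.66, 0.705, 0.188]
force: [-10.4, -1.3, 15.8]
grip_width: 0.265
grip_force: 64.1
time_s: 4.8
eef_pos: [419.5, -5.4, 372.0]
ee_rot: [0.178, 0.659, 0.706, 0.188]
force: [-33.9, -1.4, 35.9]
grip_width: 0.267
grip_force: 67.8
```

Easing back, the axial force rose to 47 N with the mast holding at about 73 mm, so it is locked. I'll relieve the force, release and retreat.

```bash
python3 steer.py '[{"z": -2},{"z": -3.5}]' && python3 steer.py '[{},{},{},{}]' 0.75 && python3 steer.py '[{"z": -20},{"z": -50},{"z": -80},{"z": -80}]' 1.0
python3 - <<'E'
from h import *
# logger: body centre and axis
b=np.array([435.3,340.7,0]);
ax=np.array([-40.4,-82.2,0]);ax/=np.linalg.norm(ax)  # toward plug = -y
print("plug dir",ax)
org=b+4*ax; x=np.cross(-ax,[0,0,1]);print("org",org,"x",x)
for yx in(x,-x):
    r=toolrot(yx,[0,0,-1]); go(org+[0,0,12],r,120)
E
```

```text
time_s: 5.0
eef_pos: [418.6, -5.6, 373.1]
ee_rot: [0.178, 0.66, 0.705, 0.188]
force: [8.1, 0.7, -1.4]
grip_width: 0.266
grip_force: 60.9
time_s: 5.4
eef_pos: [418.5, -5.5, 372.2]
ee_rot: [0.176, 0.66, 0.705, 0.187]
force: [-0.3, 0.3, 0.2]
grip_width: 0.746
grip_force: 0.0
time_s: 5.8
eef_pos: [378.0, -8.0, 444.6]
ee_rot: [0.179, 0.66, 0.705, 0.189]
force: [0.1, 0.2, -0.6]
grip_width: 0.998
grip_force: 0.0
plug dir [-0.4411 -0.8975  0.    ]
org [433.5356 337.1101   0.    ] x [ 0.8975 -0.4411  0.    ]
tcp [433.5356 337.1101 287.    ] row [341.4 -11.2 174.2] [ 0.5156 -0.1335  0.5108]
tcp [433.5356 337.1101 287.    ] row [341.4 -11.2 174.2] [ 0.1776  0.6862 -2.54  ]
```

```bash
python3 steer.py '[{"x": 50,"wx": 0.13,"wy": -0.033,"wz": 0.13},{"x": 100,"z": 20,"wx": 0.5156,"wy": -0.1335,"wz": 0.5108},{"x": 150,"y": -4,"z": 50,"wx": 0.5156,"wy": -0.1335,"wz": 0.5108},{"x": 200,"y": -11,"z": 90,"wx": 0.5156,"wy": -0.1335,"wz": 0.5108},{"x": 250,"y": -11,"z": 130,"wx": 0.5156,"wy": -0.1335,"wz": 0.5108},{"x": 300,"y": -11,"z": 174,"wx": 0.5156,"wy": -0.1335,"wz": 0.5108},{"x": 341,"y": -11,"z": 174,"wx": 0.5156,"wy": -0.1335,"wz": 0.5108},{"x": 341,"y": -11,"z": 174,"wx": 0.5156,"wy": -0.1335,"wz": 0.5108}]' && python3 steer.py '[{},{},{}]'
python3 - <<'E'
from h import *
org=np.array([433.5,337.1,0]);r=toolrot([.8975,-.4411,0],[0,0,-1])
go(org+[0,0,12],r,120)
def c(im,x,y,w,h,k):
    o=cv2.resize(im[y:y+h,x:x+w],None,fx=k,fy=k,interpolation=cv2.INTER_CUBIC);return o
s=ctrl.capture("scene")[:,:,::-1];t=ctrl.capture("top")[:,:,::-1]
cv2.imwrite("pics/s2.png",s);cv2.imwrite("pics/t2.png",t)
o=np.zeros((600,800,3),np.uint8);o[:600,:400]=c(s,275,125,80,120,5);o[:510,400:796]=c(t,290,150,66,85,6)
cv2.imwrite("pics/z3.png",o)
E
```

```text
time_s: 6.6
eef_pos: [427.7, 305.1, 298.0]
ee_rot: [-0.003, 0.849, 0.529, -0.003]
force: [0.5, -1.3, 0.2]
grip_width: 1.002
grip_force: 0.0
time_s: 6.9
eef_pos: [427.7, 302.4, 300.5]
ee_rot: [-0.002, 0.849, 0.529, -0.002]
force: [0.2, 0.1, 0.3]
grip_width: 0.999
grip_force: 0.0
tcp [433.5 337.1 287. ] row [ 33.6 -10.   13.5] [-0.0058  0.0005 -0.0002]
```

View pics/z3.png

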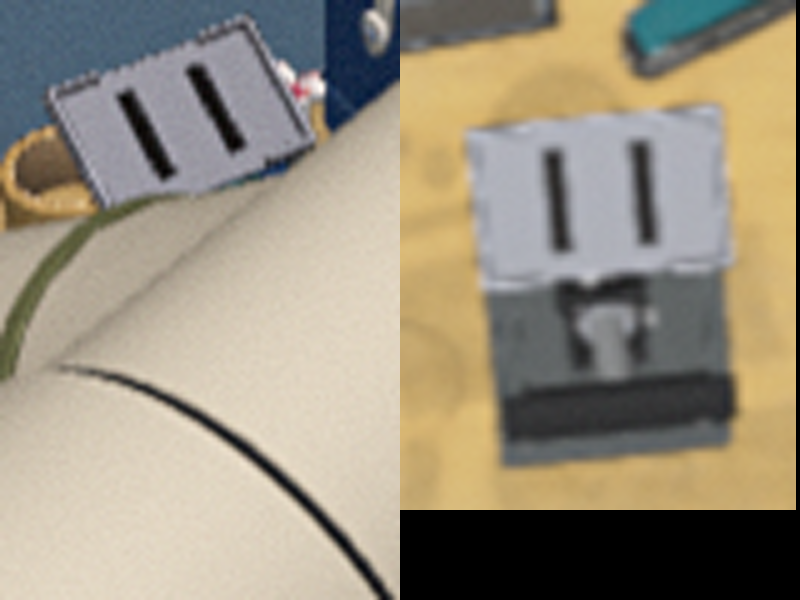

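The mast stays up, and the lock button shows as a bright dot in the top view at crop (655,318). Next: triangulate the raised tray and descend on the logger.

```bash
python3 - <<'E'
from h import *
S=lambda x,y:((x+.5)/5-.5+275,(y+.5)/5-.5+125)
T=lambda x,y:((x-400+.5)/6-.5+290,(y+.5)/6-.5+150)
P=[]
for nm,a,b in[("1a",(127,93),(554,151)),("1b",(168,177),(564,250)),("2a",(197,67),(639,143)),("2b",(236,150),(649,244)),("BL",(48,92),(469,130)),("BR",(248,17),(720,107)),("FR",(312,143),(730,263))]:
    p,e=tri(S(*a),T(*b));P.append(p);print(nm,p,e)
P=np.array(P);c=P[:4].mean(0);print("slots mean",c,"corners mid(BL,FR)",(P[4]+P[6])/2)
print("BAR pulled pred tray",BAR+RS.apply([104,0,73]))
print("slot dirs in tray frame",RS.inv().apply(P-c))
E
python3 steer.py '[{"x": 20,"y": -6,"z": 15,"wx": -0.006},{"x": 33.6,"y": -10,"z": 50,"wx": -0.006},{"x": 33.6,"y": -10,"z": 90,"wx": -0.006},{"x": 33.6,"y": -10,"z": 110,"wx": -0.006},{"x": 33.6,"y": -10,"z": 110,"wx": -0.006},{"x": 33.6,"y": -10,"z": 110,"wx": -0.006}]'
python3 -c "
from h import *
go([433.5,337.1,12],toolrot([.8975,-.4411,0],[0,0,-1]))"
```

```text
1a [605.46    24.6819 303.0515] 0.6107989395738856
1b [565.5324  22.4167 277.613 ] 1.8528141243185563
2a [607.4886 -14.6165 303.3796] 0.34699328276859004
2b [567.1536 -16.6127 277.9671] 2.7155983906465577
BL [614.096   62.745  312.0218] 0.4972994296100405
BR [620.8113 -51.3848 312.4769] 0.7931559962119525
FR [557.4118 -54.0647 274.7435] 2.114885263176266
slots mean [586.4086   3.9674 290.5028] corners mid(BL,FR) [585.7539   4.3401 293.3826]
BAR pulled pred tray [586.6521   4.7793 288.2205]
slot dirs in tray frame [[ 23.9037  19.4333   0.6889]
 [-23.4483  19.7664  -1.3457]
 [ 23.6103 -19.9138   1.2372]
 [-24.0656 -19.2859  -0.5803]
 [ 37.9932  56.8551   2.9121]
 [ 37.604  -57.4699   3.6623]
 [-36.2031 -56.0261   2.705 ]]
time_s: 7.6
eef_pos: [433.4, 337.5, 191.7]
ee_rot: [0.0, 0.849, 0.528, 0.001]
force: [1.0, 0.2, 1.0]
grip_width: 1.0
grip_force: 0.0
tcp [433.5 337.1 167. ] row [-0.3  0.2 24.7] [ 0.001  -0.0008 -0.0006]
```

The tray floor is at (586,4,290), matching the prediction. I'll narrow the fingers slightly, then feel for the table.

```bash
python3 steer.py '[{"z": 4},{"z": 8},{"z": 12},{"z": 12}]' 0.8 && python3 steer.py '[{"z": 2},{"z": 4},{"z": 4}]' && python3 steer.py '[{"z": 2},{"z": 4},{"z": 4}]'
```

```text
time_s: 8.0
eef_pos: [432.8, 337.8, 178.2]
ee_rot: [0.0, 0.849, 0.529, -0.0]
force: [0.1, 0.9, -0.7]
grip_width: 0.802
grip_force: 0.0
time_s: 8.3
eef_pos: [432.9, 337.8, 174.2]
ee_rot: [0.0, 0.849, 0.529, -0.0]
force: [-1.4, -0.4, -0.3]
grip_width: 0.8
grip_force: 0.0
time_s: 8.6
eef_pos: [432.8, 337.8, 170.1]
ee_rot: [0.0, 0.849, 0.529, -0.0]
force: [0.1, 0.2, 0.2]
grip_width: 0.803
grip_force: 0.0
```

```bash
python3 steer.py '[{},{},{},{},{}]' 0.5 35 && python3 steer.py '[{"z": -10},{"z": -30},{"z": -30}]'
```

```text
time_s: 9.1
eef_pos: [433.0, 337.9, 170.9]
ee_rot: [0.0, 0.849, 0.529, 0.0]
force: [-1.1, -1.3, 5.9]
grip_width: 0.631
grip_force: 37.5
time_s: 9.4
eef_pos: [433.5, 338.2, 202.7]
ee_rot: [0.0, 0.849, 0.529, 0.002]
force: [0.8, -0.2, -1.9]
grip_width: 0.631
grip_force: 37.3
```

It has gripped 54 mm, consistent with the 56 mm width, and lifted. Its underside is 171 mm ahead of the TCP. I'll raise it and work out the pre-place pose.

```bash
python3 steer.py '[{"z": -25},{"z": -60},{"z": -100},{"z": -140},{"z": -180},{"z": -210},{"z": -220},{"z": -220}]' - 40
python3 -c "
from h import *
go([586.4,4.2,289.5],RG,70,171)"
```

```text
time_s: 10.2
eef_pos: [433.0, 338.0, 420.5]
ee_rot: [0.0, 0.849, 0.529, 0.0]
force: [-0.4, -0.6, -1.7]
grip_width: 0.631
grip_force: 44.7
tcp [466.1518  -3.6272 498.2106] row [-291.9  180.4  -77.7] [-0.5107  0.1362 -0.5095]
```

```bash
python3 steer.py '[{"x": -20,"y": 12,"z": -15,"wx": -0.05,"wy": 0.013,"wz": -0.05},{"x": -55,"y": 34,"z": -30,"wx": -0.12,"wy": 0.032,"wz": -0.12},{"x": -90,"y": 56,"z": -45,"wx": -0.2,"wy": 0.054,"wz": -0.2},{"x": -125,"y": 77,"z": -60,"wx": -0.28,"wy": 0.075,"wz": -0.28},{"x": -160,"y": 99,"z": -78,"wx": -0.36,"wy": 0.096,"wz": -0.36},{"x": -195,"y": 120,"z": -78,"wx": -0.44,"wy": 0.117,"wz": -0.44},{"x": -230,"y": 142,"z": -78,"wx": -0.51,"wy": 0.136,"wz": -0.51},{"x": -260,"y": 161,"z": -78,"wx": -0.51,"wy": 0.136,"wz": -0.51}]'
python3 -c "
from h import *
go([586.4,4.2,289.5],RG,70,171)"
```

```text
time_s: 11.0
eef_pos: [462.8, 31.7, 496.3]
ee_rot: [0.176, 0.66, 0.706, 0.188]
force: [1.0, 0.5, -1.5]
grip_width: 0.63
grip_force: 44.7
tcp [466.1518  -3.6272 498.2106] row [-35.5   1.8  -1.2] [-0.0031  0.0001  0.0014]
```

```bash
python3 steer.py '[{"x": -20,"y": 1,"wx": -0.003},{"x": -33,"y": 2,"z": -1,"wx": -0.003,"wz": 0.001},{"x": -35.5,"y": 2,"z": -1,"wx": -0.003,"wz": 0.001},{"x": -35.5,"y": 2,"z": -1,"wx": -0.003,"wz": 0.001},{"x": -35.5,"y": 2,"z": -1,"wx": -0.003,"wz": 0.001}]'
python3 - <<'E'
from h import *
go([586.4,4.2,289.5],RG,70,171)
def c(im,x,y,w,h,k): return cv2.resize(im[y:y+h,x:x+w],None,fx=k,fy=k,interpolation=cv2.INTER_CUBIC)
s=ctrl.capture("scene")[:,:,::-1];t=ctrl.capture("top")[:,:,::-1]
o=np.zeros((600,800,3),np.uint8);o[:600,:400]=c(s,265,80,100,150,4);o[:600,400:800]=c(t,280,130,80,120,5)
cv2.imwrite("pics/p4.png",o)
E
```

```text
time_s: 11.5
eef_pos: [466.5, -1.1, 499.6]
ee_rot: [0.177, 0.66, 0.705, 0.189]
force: [0.1, 0.2, -1.3]
grip_width: 0.627
grip_force: 44.7
tcp [466.1518  -3.6272 498.2106] row [-2.5 -1.1  1. ] [-0.0002 -0.0005 -0.0001]
```

View pics/p4.png

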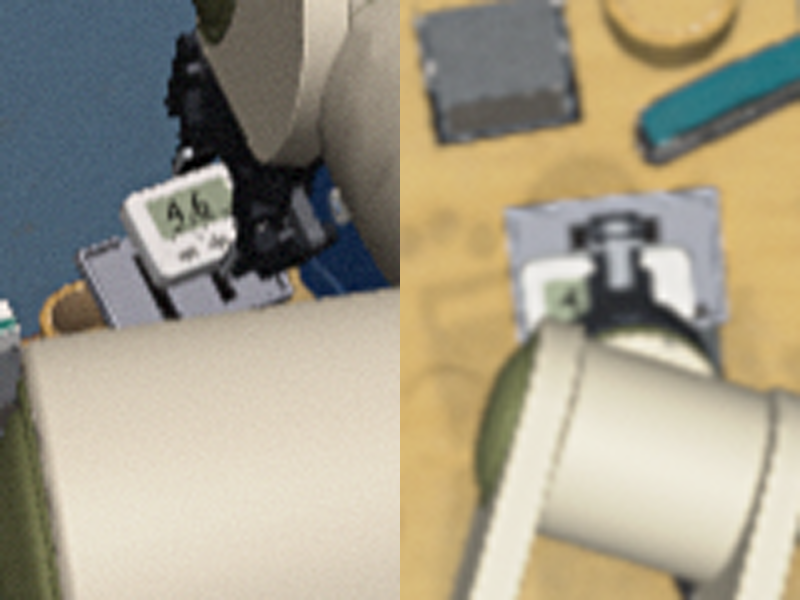

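The logger is held level with the tray, display up, at scene crop (185,220). In the top view it is centred at crop x≈615, against about 617 for the tray. I'll descend along the tray normal.

```bash
python3 steer.py '[{"x": -1.5,"y": -1,"z": 15},{"x": -2.5,"y": -1,"z": 30},{"x": -2.5,"y": -1,"z": 42},{"x": -2.5,"y": -1,"z": 52},{"x": -2.5,"y": -1,"z": 60},{"x": -2.5,"y": -1,"z": 63},{"x": -2.5,"y": -1,"z": 63}]' && python3 steer.py '[{"z": 1},{"z": 3},{"z": 3}]' && python3 -c "
from h import *
go([586.4,4.2,289.5],RG,0,171)"
```

```text
time_s: 12.3
eef_pos: [497.3, -2.2, 445.2]
ee_rot: [0.177, 0.66, 0.705, 0.189]
force: [-0.6, 0.3, -0.5]
grip_width: 0.631
grip_force: 44.7
time_s: 12.6
eef_pos: [498.7, -2.2, 442.8]
ee_rot: [0.177, 0.661, 0.705, 0.189]
force: [0.5, 0.1, -0.4]
grip_width: 0.629
grip_force: 44.7
tcp [501.0787  -1.3537 437.5893] row [ 0.6 -0.5  5.7] [ 0.0013  0.0003 -0.0005]
```

```bash
for i in 1 2; do :; done; python3 steer.py '[{"z": 1},{"z": 2},{"z": 2}]' && python3 steer.py '[{"z": 1},{"z": 2},{"z": 2}]'
```

```text
time_s: 12.9
eef_pos: [499.7, -2.1, 441.0]
ee_rot: [0.177, 0.661, 0.705, 0.189]
force: [0.3, -0.6, -0.6]
grip_width: 0.626
grip_force: 44.7
time_s: 13.2
eef_pos: [500.7, -2.0, 439.2]
ee_rot: [0.177, 0.661, 0.705, 0.189]
force: [-0.6, -0.3, -1.1]
grip_width: 0.631
grip_force: 44.7
```

```bash
python3 steer.py '[{"z": 1},{"z": 1.5},{"z": 1.5}]' && python3 steer.py '[{"z": 1},{"z": 1}]' && python3 steer.py '[{"z": 1},{"z": 1}]'
```

```text
time_s: 13.5
eef_pos: [501.5, -2.0, 438.0]
ee_rot: [0.177, 0.661, 0.705, 0.189]
force: [0.4, -0.6, -1.1]
grip_width: 0.628
grip_force: 44.7
time_s: 13.7
eef_pos: [502.0, -1.9, 437.1]
ee_rot: [0.177, 0.661, 0.705, 0.189]
force: [-0.1, 0.1, -0.6]
grip_width: 0.625
grip_force: 44.7
time_s: 13.9
eef_pos: [502.5, -1.9, 436.2]
ee_rot: [0.177, 0.661, 0.705, 0.189]
force: [-0.4, 0.7, -0.2]
grip_width: 0.626
grip_force: 44.7
```

```bash
python3 steer.py '[{"z": 1},{"z": 1}]' && python3 steer.py '[{"z": 1},{"z": 1}]'
```

```text
time_s: 14.1
eef_pos: [503.0, -1.9, 435.6]
ee_rot: [0.178, 0.66, 0.705, 0.189]
force: [-1.0, -0.6, -0.8]
grip_width: 0.622
grip_force: 44.8
time_s: 14.3
eef_pos: [503.1, -1.8, 435.4]
ee_rot: [0.178, 0.66, 0.705, 0.189]
force: [-9.2, -0.8, 6.7]
grip_width: 0.63
grip_force: 45.8
```

Firm contact, about 2 mm from the estimate. Relieve the force slightly, release, retreat and look.

```bash
python3 steer.py '[{"z": -0.5},{"z": -0.5}]' && python3 steer.py '[{"z": -0.5},{"z": -0.5},{"z": -0.5},{"z": -0.5}]' 0.8 && python3 steer.py '[{"z": -5},{"z": -15},{"z": -35},{"z": -70},{"z": -100},{"z": -110},{"z": -110}]' 0.85
```

```text
time_s: 14.5
eef_pos: [503.1, -1.8, 435.4]
ee_rot: [0.178, 0.66, 0.705, 0.189]
force: [-6.0, -0.7, 4.8]
grip_width: 0.628
grip_force: 45.5
time_s: 14.9
eef_pos: [503.0, -1.9, 435.4]
ee_rot: [0.177, 0.661, 0.705, 0.189]
force: [0.2, -0.0, 0.0]
grip_width: 0.801
grip_force: 0.0
time_s: 15.6
eef_pos: [447.4, -5.4, 531.9]
ee_rot: [0.179, 0.66, 0.704, 0.19]
force: [0.1, 0.8, -0.4]
grip_width: 0.854
grip_force: 0.0
```

```bash
python3 steer.py '[{"x": -40,"z": -10},{"x": -80,"y": -20,"z": -10},{"x": -120,"y": -40,"z": -10},{"x": -160,"y": -60,"z": -10},{"x": -200,"y": -80,"z": -10},{"x": -250,"y": -80,"z": -10},{"x": -300,"y": -80,"z": -10},{"x": -300,"y": -80,"z": -10}]'
python3 - <<'E'
from h import *
def c(im,x,y,w,h,k): return cv2.resize(im[y:y+h,x:x+w],None,fx=k,fy=k,interpolation=cv2.INTER_CUBIC)
s=ctrl.capture("scene")[:,:,::-1];t=ctrl.capture("top")[:,:,::-1]
cv2.imwrite("pics/s5.png",s);cv2.imwrite("pics/t5.png",t)
o=np.zeros((600,800,3),np.uint8);o[:600,:400]=c(s,275,125,80,120,5);o[:510,400:796]=c(t,290,150,66,85,6)
cv2.imwrite("pics/z5.png",o)
E
```

```text
time_s: 16.4
eef_pos: [393.1, -314.7, 495.9]
ee_rot: [0.176, 0.663, 0.703, 0.189]
force: [0.3, 1.3, -0.8]
grip_width: 0.845
grip_force: 0.0
```

View pics/z5.png

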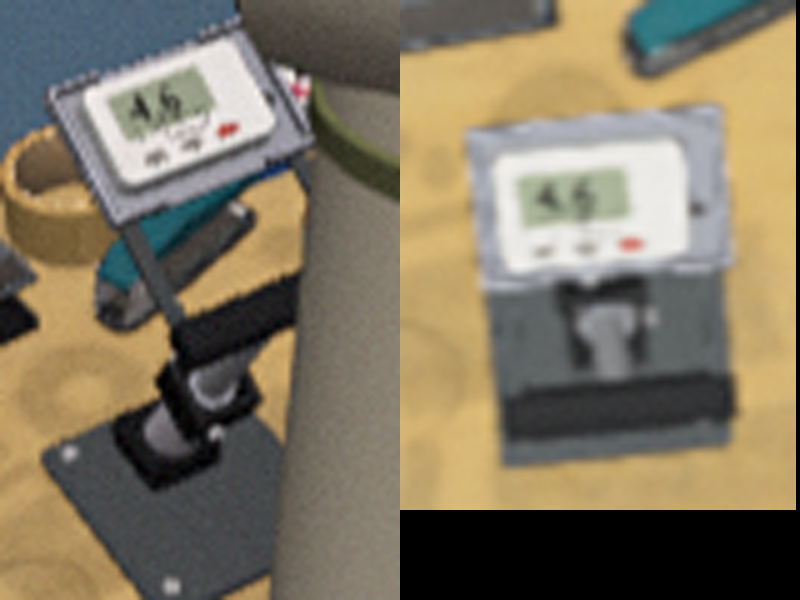

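The logger lies flat inside the rims, display up, with its plug on the right at top crop (700,209). The mast is up and the button visible. A quick measurement of the offsets follows.

```bash
python3 - <<'E'
from h import *
S=lambda x,y:((x+.5)/5-.5+275,(y+.5)/5-.5+125)
T=lambda x,y:((x-400+.5)/6-.5+290,(y+.5)/6-.5+150)
c=np.array([586.4,4.2,290.5])
Q=[]
for a,b in[((83,87),(493,150)),((230,37),(685,138)),((276,125),(690,268)),((122,182),(503,272))]:
    p,e=tri(S(*a),T(*b));q=RS.inv().apply(p-c);Q.append(q);print(q,e)
print(np.mean(Q,0))
E
```

```text
[30.0625 45.4739 15.9409] 2.0268885183404985
[ 27.4621 -39.6398  12.7442] 2.196906932828698
[-28.516  -34.5613  25.3655] 6.809744416575187
[-24.1655  49.2734  19.9575] 4.418862953836832
[ 1.2108  5.1365 18.502 ]
```

The logger's origin is about (1,1) mm from the tray centre and its top is 18–19 mm above the floor, so it is seated. Handing in.

```bash
python3 -c "
from rig import ctrl
print(ctrl.finish_job())"
```

```text
the job is handed in; nothing more can be done
None
```

I handed the job in at about 16.5 s: the mast is drawn out and locked, and the logger lies released, display up and flat in the tray, about 1 mm from its centre by my camera measurement. `finish_job` gave no verdict, and I didn't measure the other objects for movement.

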